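Set a power supply on the burn-in beam and hang the caution saddle

ROBOT

A 6-joint arm with a two-finger parallel gripper is mounted at the origin on the work surface. World frame = base frame: x ahead of the robot, y to its left, z up, the work surface at z = 0. Lengths are in m, angles in rad, forces in N, time in s.
With the tool pointing down it reaches from about 0.3 to 0.775 m from the base axis. Payload 14.6 kg.
Tool frame: the origin (TCP) lies on the centre line of the jaws, within the pads' length; the fingertips stand 8 mm ahead of it and the grasp point (between the pads) lies 11 mm behind it; x points along the fingers, y is the direction in which the jaws open and shut, and the axes are right-handed (so a half turn about x gives the same grasp; the last joint's range is limited). The gripper opens to 85 mm and grips with 20 to 120 N. Pads are 22 mm wide; open, the fingers measure 114 mm over their backs; the gripper's body (76 mm by 85 mm) begins 54 mm behind the grasp point. The pads swing forward as they close: fully open they stand 13 mm farther back than shut.
Start: joints at [-1.365, 0.3, 1.521, -0, 1.321, -0.067], TCP at [0.148, -0.53, 0.239] pointing down, gripper open.
Joint ranges: [-3.03, 3.03], [-0.79, 2.21], [0.23, 2.52], [-1.04, 4.18], [0, 3.07], [-2.55, 2.55]. Speed limits (rad/s): [2.22, 2.22, 2.57, 3.14, 3.14, 3.14].

INTERFACE

Orientations are given as a unit quaternion [w, x, y, z].
In Python, from plant import robot gives the robot as it stands. Calls block until the motion is done:
- robot.move_to(position, orientation): joint-space move of the TCP to a pose.
- robot.line_to(position, rot=None, velocity=0.15): straight line of the TCP; rot=None keeps the orientation; velocity is the mean speed in m/s.
- robot.movej(angles): joint-space move.
- robot.command_gripper(opening, effort=None): finger opening in m; effort is the grip in N (None keeps the last); returns when the fingers have stopped.
- robot.wait(seconds).
- robot.ik(position, orientation): joint angles nearest the present ones, or None.
- robot.read_camera(name): name is "side" or "top"; returns the picture (420x560x3 uint8, blue, green, red); there is no depth.
- robot.get_calibration(name): a dict with "camera_matrix" (3x3 intrinsics, pixels), "pose" (4x4, takes a point from camera to world coordinates). Camera axes: x right, y up, looking along -z (the intrinsics and any distortion apply to the point x, -y, -z); pixel columns grow to the right and rows downward; lengths in m; the calibration is good to about 2 mm. A picture is of the moment at which its call begins. get_calibration takes no time and is no camera call.
A pose or a line that the arm cannot do raises robot.IKError and nothing moves.
- robot.close_job(): hands the job in, once; it reports no verdict.
Trained networks look in the newest picture that a camera, given by its name, has taken for a name from the list of things; names that differ only in an ending like _2 or _b are one class to them, and where a whole thing is asked for, a point or a joint stands for the part that bears it (a point fixed in the world has none). Each returns a list of dicts, best first, with "score" (0 to 1); they miss things now and then, are a little off and sometimes report something else, mostly with a low value. They report only what shows in the picture. A call takes as long as a camera call. They do not tell look-alikes from the thing itself.
- robot.boxes_of(camera, target): "location" ([x, y, z] in m, in world coordinates, good to about 4 mm: the middle of the surface that is visible of it).
- robot.trace(camera, target): "pixels" (420x560 bool, what is visible of it).
- robot.mark_of(camera, target): "location" ([x, y, z] in m, in world coordinates, good to about 4 mm: a listed point, or the origin of a listed thing).
Readings, each from a call of its own:
- robot.get_time_s(): time.
- robot.get_qpos(): joint angles.
- robot.get_dq(): joint speeds.
- robot.get_joint_torque(): joint torques, N m.
- robot.get_ee_pos(): TCP position.
- robot.get_tcp_rot(): TCP orientation.
- robot.get_ft_force(): force on the tool from outside, world axes, zero at the start.
- robot.get_wrist_torque(): the same for the moment, N m.
- robot.get_gripper_width(): finger opening in m.
Only numpy, scipy, OpenCV 4.12 (cv2) and the standard library are available. Lean on these libraries where they do the work, as an engineer would, in place of code of your own. Each camera call takes 0.05 s, during which the arm holds its last target. There are 200 camera calls.

TASK

Slide the grey power supply, without lifting it, from the blue ledge of the test stand across the gap onto the narrow aluminium beam, so that it balances there alone, centred and square on the beam and clear of the ledge. Then hang the yellow striped caution saddle astride the red guard bar, near the middle of the bar, and let go. Leave the other things on the bench alone.

Things in the scene. Friction and masses are not known exactly. Their poses are not given: they have to be found in the camera images.
- stand: Fixed test stand, dark base plate 160 x 290 x 8 mm; origin at the centre of its underside, z up; y is the sliding direction. Blue ledge: 160 mm (x), y from -145 to +25 mm, top at 70 mm. Open gap of 54 mm. Aluminium beam: 160 mm (x), y from +79 to +129 mm (50 wide), top at 68 mm. No side rims.
- beam_mid (a point): Middle of the aluminium beam's top face (on the stand, 104 mm along its y, height 68 mm); axes as the stand's.
- ledge_mid (a point): Middle of the blue ledge's top face (on the stand, -60 mm along its y, height 70 mm); axes as the stand's.
- unit: Loose grey power supply, a plain box 100 mm (x) by 130 mm (y) by 45 mm high, about 0.4 to 0.8 kg, weight in its middle, with dark vents and a green terminal strip on top. Starts lying on the blue ledge with its y axis roughly along the stand's y. Origin at the centre of its underside, z up.
- guard: Fixed red guard bar: a level round bar 12 mm thick along its y axis, 220 mm long, on a post at each end; the bar's axis is 140 mm above the bench. Origin on the bench under the bar's middle, z up.
- guard_mid (a point): Middle of the guard bar, on the bar's axis, 140 mm above the bench; axes as the guard's.
- saddle: Loose yellow A-frame caution saddle, black stripes, 0.16 kg, open below. Two leaves 100 mm long (x), 90 deep, 4 thick lean out 14 degrees from a ridge along x; feet 45 mm apart inside. Black gripping tab on the ridge: 60 mm (x) by 14 (y), 91 to 122 mm above the feet. Starts on its feet. Origin between the feet at their level, z up. Hung on the bar, its feet are about 65 mm below the bar's axis.
- tape: Bystander: loose roll of amber tape, 100 mm across, 48 mm high, lying flat; origin at the centre of its underside.
- contactor: Bystander: loose white and black contactor block, 45 x 85 x 55 mm; origin at the centre of its underside.
- screwdriver: Bystander: loose red screwdriver, 200 mm long, lying along its x; origin at its middle.
- spray: Bystander: loose blue can, 60 mm across, 170 mm high, upright; origin at the centre of its underside.
Mind the look-alikes: they are no part of the job. What is shaped like the saddle but pink is not meant.

How it is judged:
On the way, in this order (a step that is already met when the one before it is completed fails the run):
1. the power supply rests on the beam alone: its middle within 12 mm of the beam's middle across the beam and within 25 mm along it, square to within 0.12 rad, level, still and untouched (y of unit in the frame of beam_mid between -0.012 and 0.012 m and x of unit in the frame of beam_mid between -0.025 and 0.025 m and z of unit in the frame of beam_mid between -0.004 and 0.004 m and angle between the y axis of unit and the y axis of stand, either way round below 0.12 rad and angle between unit's own z axis and vertical below 0.05 rad and linear speed of unit below 0.02 m/s and contact force between unit and the fingers below 0.05 N), for 0.2 s.
2. the saddle hangs astride the guard bar near its middle, let go (z of saddle in the frame of guard_mid between -0.078 and -0.052 m and x of saddle in the frame of guard_mid between -0.02 and 0.02 m and y of saddle in the frame of guard_mid between -0.05 and 0.05 m and angle between the x axis of saddle and the y axis of guard, either way round below 0.25 rad and angle between saddle's own z axis and vertical below 0.25 rad and linear speed of saddle below 0.03 m/s and angular speed of saddle below 0.4 rad/s and contact force between saddle and the fingers below 0.05 N), for 0.2 s.
At the end, for the whole second after the job is handed in: The power supply rests level on the beam alone (middle within 12 mm across and 25 mm along the beam, square within 0.12 rad); the saddle hangs astride the guard bar, ridge along the bar within 0.25 rad, upright within 0.25 rad, within 50 mm of the bar's middle; both are at rest and released (y of unit in the frame of beam_mid between -0.012 and 0.012 m and x of unit in the frame of beam_mid between -0.025 and 0.025 m and z of unit in the frame of beam_mid between -0.004 and 0.004 m and angle between the y axis of unit and the y axis of stand, either way round below 0.12 rad and angle between unit's own z axis and vertical below 0.05 rad and linear speed of unit below 0.02 m/s and z of saddle in the frame of guard_mid between -0.078 and -0.052 m and x of saddle in the frame of guard_mid between -0.02 and 0.02 m and y of saddle in the frame of guard_mid between -0.05 and 0.05 m and angle between the x axis of saddle and the y axis of guard, either way round below 0.25 rad and angle between saddle's own z axis and vertical below 0.25 rad and linear speed of saddle below 0.03 m/s and angular speed of saddle below 0.4 rad/s); the robot touches nothing.
It fails at once if the power supply is lifted, tipped over or knocked off (height (world z) of unit above 0.095 m or height (world z) of unit below 0.05 m or angle between unit's own z axis and vertical above 0.35 rad).
It fails at once if a bystander (tape, contactor, screwdriver, can) is moved by more than 20 mm (distance of any of tape, contactor, screwdriver, spray from where it was at the start of the episode above 0.02 m).
It also fails if it takes over 64 s, if anything falls off the work surface, if the arm or the gripper's body presses on something with over 40 N, if the wrist force passes 120 N, or if a joint passes its speed limit or range.

## Working session

There is one attempt and no reset: what is moved stays moved. The work goes in short steps, each a Python script; the robot and the scene stay as the last script left them, time stands still between calls to the robot, and variables do not carry over. Pictures are saved under pics/ and viewed, about 8 in all and at most 12, crops included, and the job is handed in when it is done.

```bash
mkdir -p pics; ls; python3 - <<'E'
from plant import robot
import cv2,numpy as np
for c in("top","side"):
    im=robot.read_camera(c); cv2.imwrite(f"pics/{c}0.png",im)
    k=robot.get_calibration(c); print(c,np.round(k["camera_matrix"],1).tolist(),np.round(k["pose"],3).tolist(),[x for x in k])
    for t in("stand","beam_mid","ledge_mid","unit","guard","guard_mid","saddle","tape","contactor","screwdriver","spray"):
        print(t,[(np.round(d["location"],3).tolist(),round(d["score"],2)) for d in robot.mark_of(c,t)])
print(robot.get_time_s(),robot.get_tcp_rot())
E
```

```text
pics
top [[423.5, 0.0, 280.4], [0.0, 423.5, 213.8], [0.0, 0.0, 1.0]] [[0.025, 0.991, -0.133, 0.425], [-1.0, 0.025, -0.007, 0.005], [-0.003, 0.133, 0.991, 1.223], [0.0, 0.0, 0.0, 1.0]] ['camera_matrix', 'pose']
stand [([0.536, -0.267, 0.001], 0.66)]
beam_mid [([0.521, -0.16, 0.067], 0.67)]
ledge_mid []
unit [([0.529, -0.322, 0.071], 0.56)]
guard [([0.555, 0.234, -0.001], 0.59)]
guard_mid [([0.563, 0.229, 0.14], 0.61)]
saddle [([0.692, 0.174, -0.001], 0.95), ([0.604, 0.008, 0.003], 0.9), ([0.846, -0.072, -0.001], 0.67)]
tape [([0.371, 0.01, 0.002], 0.78)]
contactor [([0.737, 0.007, 0.0], 0.96)]
screwdriver [([0.272, 0.33, -0.003], 0.65)]
spray [([0.734, -0.139, -0.004], 0.57)]
side [[489.3, 0.0, 276.8], [0.0, 489.3, 210.6], [0.0, 0.0, 1.0]] [[-0.853, 0.325, -0.408, 0.096], [-0.522, -0.535, 0.665, 0.795], [-0.002, 0.78, 0.626, 0.86], [0.0, 0.0, 0.0, 1.0]] ['camera_matrix', 'pose']
stand [([0.534, -0.262, 0.002], 0.82), ([0.267, 0.329, -0.001], 0.16)]
beam_mid [([0.526, -0.166, 0.071], 0.82)]
ledge_mid []
unit [([0.538, -0.32, 0.069], 0.66)]
guard []
guard_mid [([0.558, 0.232, 0.139], 0.64)]
saddle [([0.606, 0.01, 0.002], 0.87), ([0.85, -0.075, 0.001], 0.77), ([0.695, 0.179, 0.0], 0.61)]
tape [([0.377, 0.007, 0.0], 0.83), ([0.739, 0.006, 0.003], 0.47)]
contactor [([0.741, 0.007, 0.0], 0.87)]
screwdriver [([0.269, 0.33, -0.003], 0.96)]
spray [([0.732, -0.144, -0.003], 0.58)]
1.2 [-0.09617158 -0.70052404 -0.09616782  0.70054896]
```

View pics/top0.png

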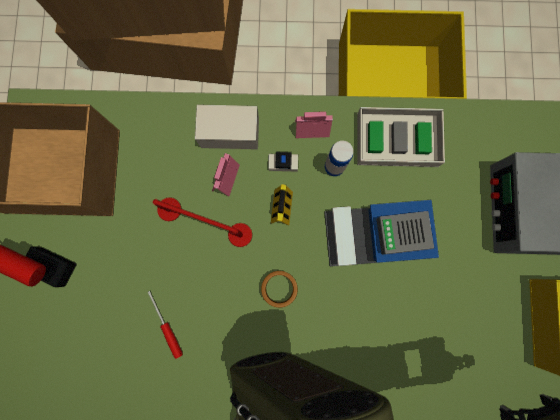

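View pics/side0.png

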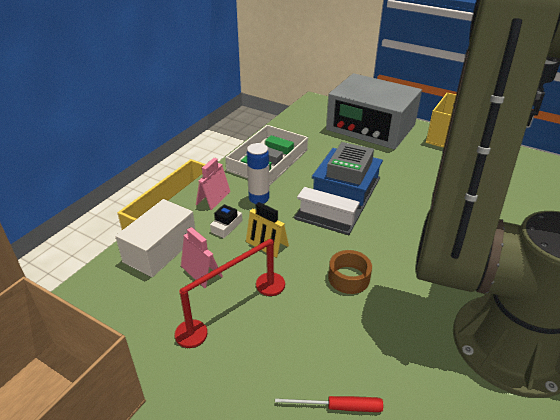

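Candidates for the saddle in the top view: yellow/black striped at (282,204), pink at (226,174) and pink at (313,126). I choose the yellow one, world about (0.605, 0.009). The unit is on the blue ledge at (405,232), the beam at (343,236) and the guard bar runs from (170,208) to (240,235). Next I fit silhouette models to get the poses.

```bash
cat > h.py <<'E'
from plant import robot
import cv2, numpy as np
from scipy.optimize import minimize
from scipy.spatial.transform import Rotation as R
def box(x0,x1,y0,y1,z0,z1): return np.array([[x,y,z] for x in(x0,x1) for y in(y0,y1) for z in(z0,z1)])
UNIT=[box(-.05,.05,-.065,.065,0,.045)]
STAND=[box(-.08,.08,-.145,.145,0,.008),box(-.08,.08,-.145,.025,.008,.07),box(-.08,.08,.079,.129,.05,.068)]
t=np.tan(np.radians(14))
SADDLE=[np.array([[x,s*y,z] for x in(-.05,.05) for y,z in((.0225,0),(.0266,0),(.0225-.09*t,.088),(.0266-.088*t,.09))]) for s in(1,-1)]+[box(-.03,.03,-.007,.007,.088,.122)]
a=np.linspace(0,2*np.pi,24)
def guard(r): return [box(-.006,.006,-.11,.11,.134,.146)]+[box(-.006,.006,y-.006,y+.006,0,.14) for y in(-.104,.104)]+[np.c_[r*np.cos(a),y+r*np.sin(a),0*a+.004] for y in(-.104,.104)]
def proj(c,P):
    k=robot.get_calibration(c); T=np.linalg.inv(k["pose"]); p=P@T[:3,:3].T+T[:3,3]
    p=p*[1,-1,-1]; q=p@np.array(k["camera_matrix"]).T; return q[:,:2]/q[:,2:]
S=4
def render(c,items):
    m=np.zeros((420*S,560*S),np.uint8)
    for parts,x,y,z,w in items:
        M=R.from_euler('z',w).as_matrix()
        for P in parts:
            q=(proj(c,P@M.T+[x,y,z])+.5)*S-.5
            cv2.fillConvexPoly(m,cv2.convexHull(np.round(q).astype(np.int32)),1)
    return cv2.resize(m.astype(np.float32),(560,420),interpolation=cv2.INTER_AREA)
def iou(a,b): return np.minimum(a,b).sum()/np.maximum(a,b).sum()
def fit(masks,model,p0,step=(.008,.008,.06)):
    f=lambda p:-sum(iou(render(c,model(p)),m.astype(np.float32)) for c,m in masks.items())/len(masks)
    sim=np.array([p0]+[np.array(p0)+np.eye(len(p0))[i]*step[i] for i in range(len(p0))])
    r=minimize(f,p0,method='Nelder-Mead',options=dict(initial_simplex=sim,xatol=2e-4,fatol=1e-4,maxiter=120)); return r.x,-r.fun
def mask(c,t,near=None):
    d=robot.trace(c,t)
    if not d: return None
    if near is None: return d[0]["pixels"]
    u=proj(c,np.array([near]))[0]
    return min(d,key=lambda e:np.linalg.norm(np.argwhere(e["pixels"]).mean(0)[::-1]-u))["pixels"]
def down(yaw):  # tool x down, tool y (jaws) along world yaw
    y=np.array([np.cos(yaw),np.sin(yaw),0]); x=np.array([0,0,-1.])
    return R.from_matrix(np.c_[x,y,np.cross(x,y)]).as_quat(scalar_first=True)
E
cat > fit0.py <<'E'
from h import *
im={}
for c in("top","side"):im[c]=robot.read_camera(c)
def get(t,near): return {c:m for c in im if (m:=mask(c,t,near)) is not None}
mu=get("unit",[.533,-.321,.09]); ms=get("stand",[.535,-.264,.04]); md=get("saddle",[.605,.009,.06]); mg=get("guard",[.558,.231,.07])
for n,m in(("u",mu),("s",ms),("d",md),("g",mg)): print(n,{c:int(v.sum()) for c,v in m.items()})
pu={}
def do(name,m,model,p0,step=(.008,.008,.06)):
    for sub in([m]+[{c:m[c]} for c in m] if len(m)>1 else [m]):
        p,s=fit(sub,model,p0,step); print(name,list(sub),np.round(p,4),round(s,3))
        if sub is m: out=p
    return out
u=do("unit",mu,lambda p:[(UNIT,p[0],p[1],.07,p[2])],[.533,-.321,.08])
su={c:ms[c]|mu[c] for c in ms}
st=do("stand",su,lambda p:[(STAND,p[0],p[1],0,p[2]),(UNIT,u[0],u[1],.07,u[2])],[.535,-.264,.08])
d=do("saddle",md,lambda p:[(SADDLE,p[0],p[1],0,p[2])],[.605,.009,-.1])
g=do("guard",mg,lambda p:[(guard(p[3]),p[0],p[1],0,p[2])],[.558,.231,-.37,.035],(.008,.008,.06,.005))
for c in im:
    o=im[c].copy()
    for it in([(STAND,st[0],st[1],0,st[2])],[(UNIT,u[0],u[1],.07,u[2])],[(SADDLE,d[0],d[1],0,d[2])],[(guard(g[3]),g[0],g[1],0,g[2])]):
        cs,_=cv2.findContours((render(c,it)>.5).astype(np.uint8),cv2.RETR_EXTERNAL,cv2.CHAIN_APPROX_NONE); cv2.drawContours(o,cs,-1,(255,0,255),1)
    im[c]=cv2.resize(o[160:280,140:460] if c=="top" else o[120:360,150:400],None,fx=2.5 if c=="top" else 1.4,fy=2.5 if c=="top" else 1.4)
W=800; a=[cv2.copyMakeBorder(v,0,0,0,W-v.shape[1],0) for v in im.values()]
cv2.imwrite("pics/fit0.png",np.vstack(a)[:600]); print(robot.get_time_s())
E
time python3 fit0.py
```

```text
u {'top': 2035, 'side': 1400}
s {'top': 4324, 'side': 1424}
d {'top': 675, 'side': 1362}
g {'top': 1155, 'side': 2143}
unit ['top', 'side'] [ 0.5335 -0.3205  0.141 ] 0.95
unit ['top'] [ 0.5341 -0.3205  0.1406] 0.972
unit ['side'] [ 0.5321 -0.3193  0.158 ] 0.935
stand ['top', 'side'] [ 0.5357 -0.267   0.104 ] 0.597
stand ['top'] [ 0.5361 -0.2664  0.1053] 0.983
stand ['side'] [ 0.6139 -0.485   0.425 ] 0.289
saddle ['top', 'side'] [ 0.6086  0.0107 -0.0814] 0.896
saddle ['top'] [ 0.6086  0.0105 -0.0916] 0.944
saddle ['side'] [ 0.6078  0.0111 -0.0874] 0.851Traceback (most recent call last):
  File "fit0.py", line 17, in <module>
    g=do("guard",mg,lambda p:[(guard(p[3]),p[0],p[1],0,p[2])],[.558,.231,-.37,.035],(.008,.008,.06,.005))
  File "fit0.py", line 10, in do
    p,s=fit(sub,model,p0,step); print(name,list(sub),np.round(p,4),round(s,3))
        ~~~^^^^^^^^^^^^^^^^^^^
  File "h.py", line 28, in fit
    r=minimize(f,p0,method='Nelder-Mead',options=dict(initial_simplex=sim,xatol=2e-4,fatol=1e-4,maxiter=120)); return r.x,-r.fun
    res = _minimize_neldermead(fun, x0, args, callback, bou
[... 187 characters left out ...]
n <lambda>
    f=lambda p:-sum(iou(render(c,model(p)),m.astype(np.float32)) for c,m in masks.items())/len(masks)
                ~~~^^^^^^^^^^^^^^^^^^^^^^^^^^^^^^^^^^^^^^^^^^^^^^^^^^^^^^^^^^^^^^^^^^^^^^^
  File "h.py", line 26, in <genexpr>
    f=lambda p:-sum(iou(render(c,model(p)),m.astype(np.float32)) for c,m in masks.items())/len(masks)
                        ~~~~~~^^^^^^^^^^^^
  File "h.py", line 21, in render
    q=(proj(c,P@M.T+[x,y,z])+.5)*S-.5
       ~~~~^^^^^^^^^^^^^^^^^
  File "h.py", line 13, in proj
    k=robot.get_calibration(c); T=np.linalg.inv(k["pose"]); p=P@T[:3,:3].T+T[:3,3]
ValueError: time passes only in moves, steps and waits

real	0m48.063s
user	0m13.730s
sys	0m5.315s
```

```bash
python3 - <<'E'
s=open('h.py').read()
s=s.replace("def proj(c,P):\n    k=robot.get_calibration(c); T","CAL={c:robot.get_calibration(c) for c in('top','side')}\ndef proj(c,P):\n    k=CAL[c]; T")
open('h.py','w').write(s)
s=open('fit0.py').read()
s=s.replace('st=do("stand",su','su={"top":su["top"]}\nst=do("stand",su')
open('fit0.py','w').write(s)
E
time python3 fit0.py
```

```text
u {'top': 1932, 'side': 1414}
s {'top': 4044, 'side': 3578}
d {'top': 673, 'side': 1354}
g {'top': 1258, 'side': 2377}
unit ['top', 'side'] [ 0.5341 -0.3193  0.1532] 0.941
unit ['top'] [ 0.5338 -0.32    0.1549] 0.934
unit ['side'] [ 0.5337 -0.3193  0.145 ] 0.947
stand ['top'] [ 0.5361 -0.2657  0.106 ] 0.94
saddle ['top', 'side'] [ 0.6095  0.0105 -0.0848] 0.901
saddle ['top'] [ 0.6098  0.0106 -0.0886] 0.955
saddle ['side'] [ 0.6098  0.0093 -0.0975] 0.851
guard ['top', 'side'] [ 0.5599  0.2333 -0.3331  0.0369] 0.794
guard ['top'] [ 0.5588  0.2303 -0.3173  0.0357] 0.838
guard ['side'] [ 0.5587  0.2361 -0.3529  0.0367] 0.777
2.2
real	0m23.991s
user	0m10.607s
sys	0m3.493s
```

View pics/fit0.png

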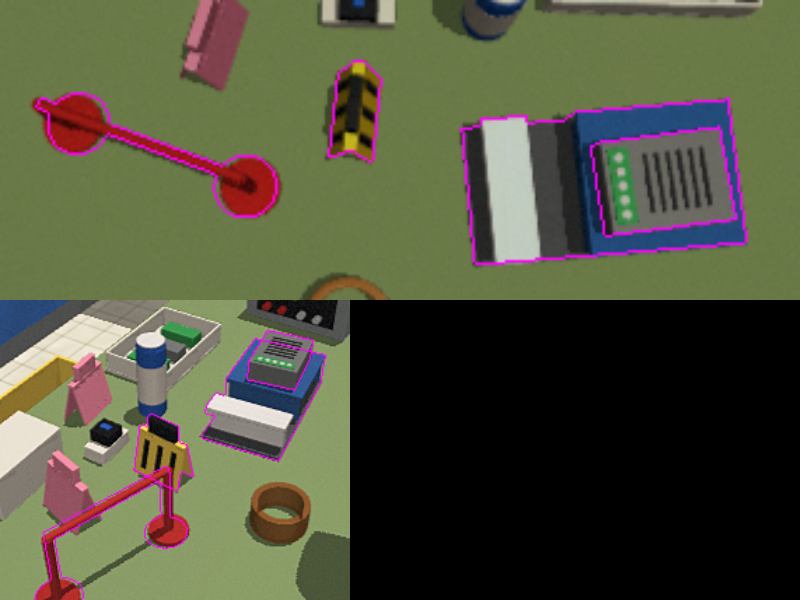

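Overlays match. Now push: two open fingers on the rear face, along stand y, first to slightly short of the target.

```bash
cat >> h.py <<'E'
ST=np.array([.5361,-.2660]); SY=.105
ex=np.array([np.cos(SY),np.sin(SY)]); ey=np.array([-np.sin(SY),np.cos(SY)])
def s2w(x,y,z): return [*(ST+x*ex+y*ey),z]
def w2s(p): d=np.array(p[:2])-ST; return d@ex,d@ey,p[2]-SY
def meas(guess):
    for c in("top","side"):
        robot.read_camera(c); m=mask(c,"unit",guess)
        if m is not None:
            p,s=fit({c:m},lambda p:[(UNIT,p[0],p[1],.069,p[2])],[guess[0],guess[1],SY]); print(c,int(m.sum()),"stand xy yaw",np.round(w2s(p),4),round(s,3))
E
python3 - <<'E'
from h import *
q=robot.get_qpos()
best=None
for k in(0,np.pi):
    j=robot.ik(s2w(-.007,-.165,.2),down(SY+k)); print(k,None if j is None else np.round(j,2))
    if j is not None and (best is None or abs(j[5])<best[0]): best=(abs(j[5]),SY+k)
o=down(best[1])
robot.command_gripper(.055)
robot.move_to(s2w(-.007,-.165,.2),o)
robot.line_to(s2w(-.007,-.165,.088),velocity=.15)
print(robot.get_ft_force(),robot.get_gripper_width(),robot.get_ee_pos())
robot.line_to(s2w(-.007,-.125,.088),velocity=.05)
print(robot.get_ft_force())
robot.line_to(s2w(-.007,.010,.088),velocity=.05)
print(robot.get_ft_force(),w2s(robot.get_ee_pos()),robot.get_time_s())
robot.line_to(s2w(-.007,-.06,.088),velocity=.15)
robot.line_to(s2w(-.007,-.16,.18),velocity=.2)
meas(s2w(-.007,.086,.09)); print(robot.get_time_s())
im=np.hstack([cv2.resize(robot.read_camera(c)[y:y+150,x:x+200],None,fx=2,fy=2) for c,x,y in(("top",270,170),("side",240,100))])
cv2.imwrite("pics/p1.png",im)
E
```

```text
0 [-0.72  0.66  1.08 -0.    1.4  -0.83]
3.141592653589793 [-0.72  0.66  1.08 -0.    1.4   2.32]
[ 0.19734036 -0.6712021  -0.39982353] 0.05529502884258525 [ 0.54672335 -0.43130329  0.08926428]
[-0.50041437  0.24536514 -0.24329909]
[-0.34324358 -1.49605429 -1.23137703] (np.float64(-0.007037975285608903), np.float64(0.009991370648970006), np.float64(-0.017010613632297)) 8.8333
top 1858 stand xy yaw [-0.0058  0.088  -0.0034] 0.93
side 1810 stand xy yaw [-0.006   0.0865 -0.008 ] 0.97
10.4833
```

View pics/p1.png

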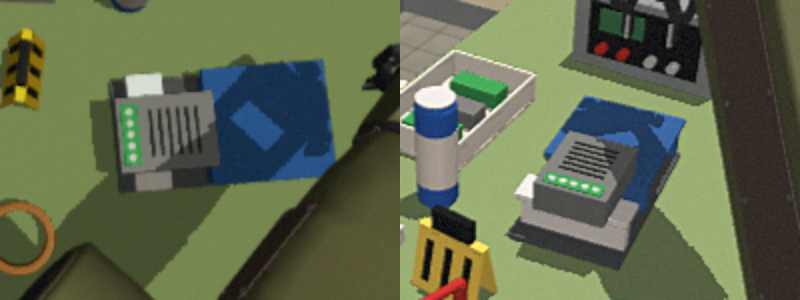

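The unit is at stand y ≈ 0.087, square and bridging ledge and beam. TCP-to-centre offset is 0.077, so the final push goes to TCP y = 0.027.

```bash
python3 - <<'E'
from h import *
robot.line_to(s2w(-.006,-.06,.088),velocity=.2)
robot.line_to(s2w(-.006,.000,.088),velocity=.1)
robot.line_to(s2w(-.006,.027,.088),velocity=.03)
robot.line_to(s2w(-.006,-.06,.088),velocity=.1)
robot.line_to(s2w(-.006,-.16,.18),velocity=.25)
meas(s2w(-.006,.104,.09)); print(robot.get_time_s())
for c in("top","side"):
    robot.read_camera(c); m=mask(c,"stand",s2w(0,0,.04)); mu=mask(c,"unit",s2w(0,.1,.09))
    if m is None or mu is None: continue
    p,s=fit({c:m|mu},lambda p:[(STAND,p[0],p[1],0,p[2]),(UNIT,*s2w(-.006,.104,.068),SY)],[*ST,SY]); print(c,p,s)
im=np.hstack([cv2.resize(robot.read_camera(c)[y:y+150,x:x+200],None,fx=2,fy=2) for c,x,y in(("top",270,170),("side",240,100))])
cv2.imwrite("pics/p2.png",im)
E
```

```text
top 1917 stand xy yaw [-0.005   0.1037 -0.0166] 0.958
side 1729 stand xy yaw [-0.0072  0.1049  0.0225] 0.938
15.125
top [ 0.53513389 -0.26405249  0.10747499] 0.9355200529098511
side [ 0.53551234 -0.26452074  0.11287411] 0.9667897820472717
```

View pics/p2.png

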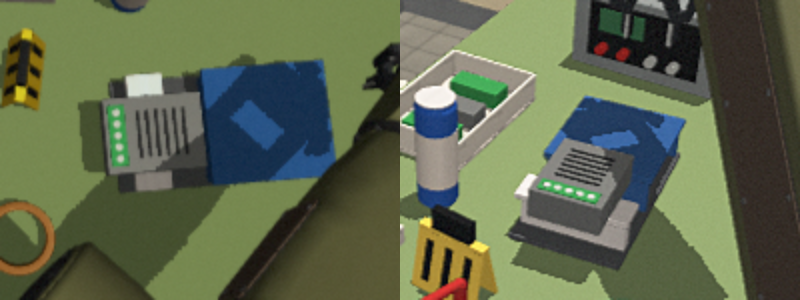

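```bash
python3 - <<'E'
from h import *
G=np.array([.559,.2325]); GY=-.335; D=[.6093,.0106]; DY=-.088
best=None
robot.line_to(s2w(-.006,-.16,.25),velocity=.25)
for a in(DY+np.pi/2,DY-np.pi/2):
    j=robot.ik([*D,.2],down(a))
    for b in(GY,GY+np.pi):
        k=robot.ik([*G,.30],down(b))
        if j is None or k is None: print(a,b,None); continue
        print(round(a,2),round(b,2),np.round(j,2),np.round(k,2))
        s=max(abs(j[5]),abs(k[5]))+abs(j[5]-k[5])*.5
        if best is None or s<best[0]: best=(s,a,b)
print(best)
robot.command_gripper(.06)
robot.move_to([.45,-.05,.33],down(best[1]))
robot.move_to([*D,.2],down(best[1]))
robot.line_to([*D,.104],velocity=.1)
robot.command_gripper(.0,40)
print(robot.get_gripper_width(),robot.get_ee_pos())
f0=robot.get_ft_force()
robot.line_to([*D,.31],velocity=.15)
print(robot.get_gripper_width(),robot.get_ft_force()-np.array(f0),robot.get_time_s())
im=np.hstack([cv2.resize(robot.read_camera(c)[y:y+200,x:x+260],None,fx=1.5,fy=1.5) for c,x,y in(("top",140,110),("side",150,60))])
cv2.imwrite("pics/p3.png",im); open("ab","w").write(str(best[2]))
E
```

```text
1.48 -0.34 [-0.04  0.46  1.39 -0.    1.29 -1.53] [ 0.33  0.39  1.26 -0.    1.49  0.67]
1.48 2.81 [-0.04  0.46  1.39 -0.    1.29 -1.53] [ 0.33  0.39  1.26 -0.    1.49 -2.47]
-1.66 -0.34 [-0.04  0.46  1.39 -0.    1.29  1.62] [ 0.33  0.39  1.26 -0.    1.49  0.67]
-1.66 2.81 [-0.04  0.46  1.39 -0.    1.29  1.62] [ 0.33  0.39  1.26 -0.    1.49 -2.47]
(np.float64(2.089810676112799), -1.6587963267948966, -0.335)
0.013448691525897746 [0.60942212 0.01056051 0.10424558]
0.01341680498694065 [-0.87988494 -0.09907872 -3.6142655 ] 22.125
```

View pics/p3.png

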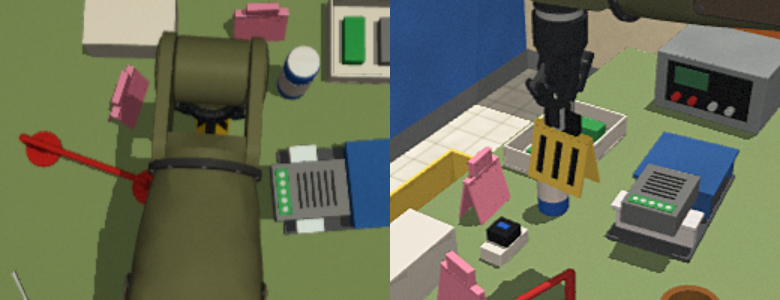

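The saddle is held, width 13.4 mm. Move above the bar and check before lowering.

```bash
python3 - <<'E'
from h import *
G=np.array([.559,.2325]); GY=-.335
robot.move_to([*G,.31],down(GY))
robot.line_to([*G,.275],velocity=.1)
robot.wait(.3)
robot.read_camera("side"); m=mask("side","saddle",[*G,.22])
p,s=fit({"side":m},lambda p:[(SADDLE,p[0],p[1],p[3],p[2])],[*G,GY+np.pi/2,.171],(.008,.008,.06,.008)); print(p,s,robot.get_gripper_width(),robot.get_ft_force())
im=np.hstack([cv2.resize(robot.read_camera(c)[y:y+240,x:x+200],None,fx=2,fy=2) for c,x,y in(("top",120,130),("side",120,140))])
cv2.imwrite("pics/p4.png",im); print(robot.get_time_s())
E
```

```text
[0.55944021 0.23213277 1.25700674 0.17087003] 0.8611259460449219 0.013451246097011246 [ 0.20762796  0.37593222 -1.03629606]
24.1333
```

View pics/p4.png

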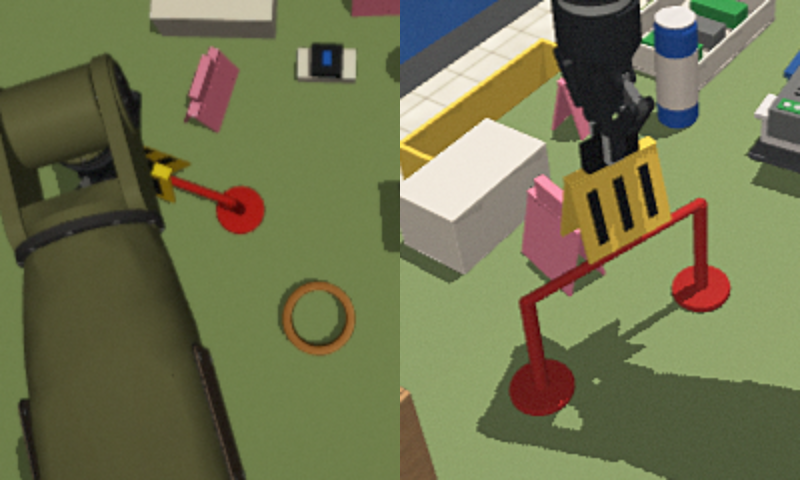

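The saddle hangs upright above the bar's middle, ridge along the bar. The fit agrees with the guard pose to about 1 mm, so I lower it.

```bash
python3 - <<'E'
from h import *
G=np.array([.559,.2325]); GY=-.335
robot.line_to([*G,.215],velocity=.1); print(robot.get_ft_force())
robot.line_to([*G,.184],velocity=.05)
f0=robot.get_ft_force(); print(f0)
z=.184
while z>.174:
    z-=.002; robot.line_to([*G,z],velocity=.03); f=robot.get_ft_force(); print(round(z,3),np.round(f,2))
    if f[2]-f0[2]>2.5: break
robot.command_gripper(.045); robot.wait(.3)
robot.line_to([*G,.30],velocity=.12)
robot.move_to([.42,.02,.36],down(GY)); robot.wait(.3)
robot.read_camera("side"); robot.read_camera("top")
for c in("side","top"):
    m=mask(c,"saddle",[*G,.13])
    p,s=fit({c:m},lambda p:[(SADDLE,p[0],p[1],.075 if c=="top" else p[3],p[2])],[*G,GY+np.pi/2,.075],(.008,.008,.06,.008)); print(c,p,s)
meas(s2w(-.006,.104,.09))
im=np.hstack([cv2.resize(robot.read_camera(c)[y:y+300,x:x+400],None,fx=1,fy=1) for c,x,y in(("top",80,80),("side",100,80))])
cv2.imwrite("pics/p5.png",im); print(robot.get_time_s())
E
```

```text
[-0.20424768 -0.94232001 -1.04146224]
[ 1.18232661 -0.12335555 -1.21668145]
0.182 [-0.78  0.49 -1.59]
0.18 [ 0.45  0.96 -1.72]
0.178 [ 0.02  1.18 -1.12]
0.176 [-1.67  0.17  6.67]
side [0.55654466 0.23493438 1.2410969  0.07577186] 0.9436732530593872
top [0.56011173 0.23294403 1.25246774 0.0804997 ] 0.9442724585533142
top 1957 stand xy yaw [-0.0055  0.1046  0.0019] 0.966
side 1734 stand xy yaw [-0.0058  0.1065  0.0236] 0.945
30.3583
```

View pics/p5.png

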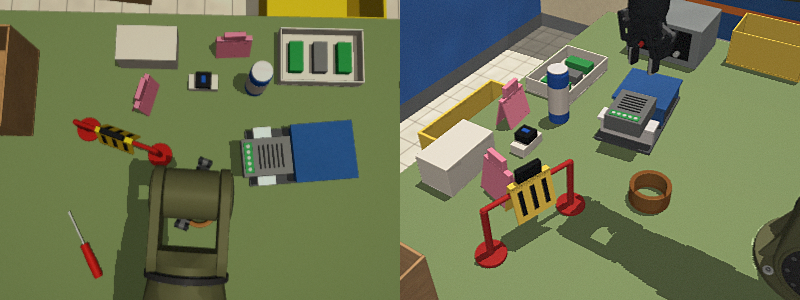

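The saddle is astride the bar and the unit is alone on the beam. Bystanders look undisturbed. Handing in.

```bash
python3 - <<'E'
from plant import robot
print(robot.close_job())
E
```

```text
the job is handed in; nothing more can be done
None
```

I slid the power supply across the gap onto the beam and hung the yellow saddle on the guard bar. I handed the job in at about 30 s of the 64 s allowed; it reports no verdict.

- **Power supply:** I pushed it with two open fingers on its rear face, in two strokes, without lifting it. The last checks put it at stand y 0.105 (top) and 0.1065 (side) against the target 0.104. It is about 6 mm off centre along the beam, with yaw error of 0.02 rad or less. A later fit put the stand itself about 1.5 to 2 mm further along y, which makes the offset smaller.
- **Saddle:** I gripped it by the tab and lowered it until it touched the bar, then released it and backed away. It sits within about 4 mm of the bar's middle, with its feet at about 0.076 m (0.075 expected). Its ridge is along the bar to within about 0.02 rad, and it looked upright in the pictures.
- **Disagreements:** The two cameras differ by about 2 mm on the power supply and 4 mm on the saddle, both within tolerance. One early side-camera fit of the stand failed because the network's mask of it was bad, so I set it aside and used the top camera's fit.
- **Other things on the bench:** The can, contactor and screwdriver look unmoved in the final pictures, and so do the two pink look-alikes. The tape also looks unmoved, though the arm partly hid it in the top view. I judged these by eye and did not re-measure them.

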